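Turn culture dishes over through a twist chute and lay them under the viewer

TASK

Get the dish viewer ready: raise its stiff folding screen to about 110 degrees from shut and leave it standing there. Then turn every culture dish on the table lid-down by sending it through the twisted chute, and lay each one lid-down, flat and side by side with the others, on the viewer's light panel. Do not knock over the two bottles that stand on the table.

Things in the scene. Friction and masses are not known exactly. Their poses are not given: they have to be found in the camera images.
- chute: fixed twist chute, clear sheet with steel edge bars; origin on the table under the slot's lower end; y runs up the chute to its hopper (0.2 m high), x across, z up. The slot (43 mm wide, 19.5 mm gap) twists half a turn, ends in a run-out ramp and a tray at -y. A dish let go lid-up in the hopper slides through in 1 s and comes out lid-down; about 1 in 50 comes out unturned. Friction 0.1
- hopper (a point): point on the hopper's sloping steel floor, 224 mm above the table, over which to let a dish go: level, lid up, its centre 28 to 45 mm above this point. Axes as the chute's. The floor is 90 mm wide here (43 mm at the slot, 66 mm from here; 120 mm at the upper edge), falls 27 degrees towards -y, walls 26 mm high, open above. Grip the dish across x to clear the floor
- catch (a point): where a dish comes to rest: on the catch tray's flat floor, 4 mm above the table; dishes stop within 25 mm in x and 20 mm in y of it. Axes as the chute's. Tray 81 mm wide inside in x; its side edges stand 3 mm above that floor, its end wall (21 mm from here at -y) 8 mm; the ramp's two rails (47 mm apart, 30 mm high) end 34 mm from here in +y. Grip a dish here across x
- bed (a point): centre of the viewer's level grey light panel, on its surface 28 mm above the table: 92 mm in x by 206 mm in y, inside a frame that stands 5 mm above it. x points to the screen's hinge, y along the hinge, z up. Free from above once the screen is up. Four dishes 48 mm apart in y fit. The fixed white viewer reaches 50 mm to -x of here, 120 mm to +x, 114 mm to either side
- screen (a joint): angle of the viewer's folding screen, rad: 0 shut (lying over the light panel), growing as it rises; 1.92 = 110 degrees, stop at 2.5. Stiff hinge, about 0.5 N m of friction (3 N at the bar): the screen stays where it is left. Starts between 0 and 0.25
- screen_bar (a point): middle of the screen's round steel grip bar, 10 mm thick, 80 mm free between its arms, along bed y, 174 mm from the hinge axis and 34 mm out from the screen's free edge, with air all round; 50 mm above the table when shut. It can turn between the finger pads as it swings, so the tool may stay pointing down
- screen_hinge (a point): middle of the screen's hinge axis, 90 mm beyond the light panel's centre and 50 mm above the table; axes as the bed's. The hinge axis is y; at angle q the bar is at x = -0.174 cos q, z = 0.174 sin q from here. The screen is 140 mm long, 224 mm wide and 10 mm thick
- dish_1_center (a point): small closed culture dish, a round disc 37 mm across its gripping edge and 10 mm thick, 20 g, this point at its centre. Its z axis points out of the lid side (lid: white with a paper disc; the other side is the clear base, amber inside); starts lid-up on the table. May be absent.
- dish_2_center (a point): small closed culture dish, a round disc 37 mm across its gripping edge and 10 mm thick, 20 g, this point at its centre. Its z axis points out of the lid side (lid: white with a paper disc; the other side is the clear base, amber inside); starts lid-up on the table. May be absent.
- dish_3_center (a point): small closed culture dish, a round disc 37 mm across its gripping edge and 10 mm thick, 20 g, this point at its centre. Its z axis points out of the lid side (lid: white with a paper disc; the other side is the clear base, amber inside); starts lid-up on the table. May be absent.
- dish_4_center (a point): small closed culture dish, a round disc 37 mm across its gripping edge and 10 mm thick, 20 g, this point at its centre. Its z axis points out of the lid side (lid: white with a paper disc; the other side is the clear base, amber inside); starts lid-up on the table. May be absent.
- dish_1: the same dish as a body; origin at its centre
- dish_2: the same dish as a body; origin at its centre
- dish_3: the same dish as a body; origin at its centre
- dish_4: the same dish as a body; origin at its centre
- saline_bottle_b: white bottle, 45 mm wide and 139 mm tall, standing loose behind the chute; origin under its foot
- dropper_bottle: slim dropper bottle, 36 mm wide and 146 mm tall, standing loose at the left; origin under its foot

How it is judged:
On the way, in this order (a step that is already met when the one before it is completed fails the run):
1. the screen stands at 110 degrees (102 to 118) from shut (value of joint screen between 1.78 and 2.06 rad), for 0.3 s.
2. a dish has come out of the chute and lies lid-down in the catch tray or on its run-out ramp (((angle between dish_1_center's own z axis and vertical above 2.9 rad and x of dish_1_center in the frame of catch between -0.07 and 0.07 m and y of dish_1_center in the frame of catch between -0.03 and 0.1 m and z of dish_1_center in the frame of catch below 0.03 m) or (angle between dish_2_center's own z axis and vertical above 2.9 rad and x of dish_2_center in the frame of catch between -0.07 and 0.07 m and y of dish_2_center in the frame of catch between -0.03 and 0.1 m and z of dish_2_center in the frame of catch below 0.03 m) or (angle between dish_3_center's own z axis and vertical above 2.9 rad and x of dish_3_center in the frame of catch between -0.07 and 0.07 m and y of dish_3_center in the frame of catch between -0.03 and 0.1 m and z of dish_3_center in the frame of catch below 0.03 m) or (angle between dish_4_center's own z axis and vertical above 2.9 rad and x of dish_4_center in the frame of catch between -0.07 and 0.07 m and y of dish_4_center in the frame of catch between -0.03 and 0.1 m and z of dish_4_center in the frame of catch below 0.03 m))), for 0.2 s.
At the end, for the whole second after the job is handed in: The screen stands at 102 to 118 degrees from shut, and every dish that is present lies lid-down (within 10 degrees of level) and at rest on the light panel itself, not on another dish or on the frame (all of step 1 and angle between each of dish_1_center, dish_2_center, dish_3_center, dish_4_center's own z axis and vertical above 2.97 rad and x of dish_1_center in the frame of bed between -0.03 and 0.03 m and y of dish_1_center in the frame of bed between -0.088 and 0.088 m and z of dish_1_center in the frame of bed between 0.001 and 0.009 m and linear speed of each of dish_1, dish_2, dish_3, dish_4 below 0.02 m/s and x of dish_2_center in the frame of bed between -0.03 and 0.03 m and y of dish_2_center in the frame of bed between -0.088 and 0.088 m and z of dish_2_center in the frame of bed between 0.001 and 0.009 m and x of dish_3_center in the frame of bed between -0.03 and 0.03 m and y of dish_3_center in the frame of bed between -0.088 and 0.088 m and z of dish_3_center in the frame of bed between 0.001 and 0.009 m and x of dish_4_center in the frame of bed between -0.03 and 0.03 m and y of dish_4_center in the frame of bed between -0.088 and 0.088 m and z of dish_4_center in the frame of bed between 0.001 and 0.009 m); the robot touches nothing.
It fails at once if one of the two bottles is knocked over (angle between any of saline_bottle_b, dropper_bottle's own z axis and vertical above 0.8 rad).
Of dish_1, dish_2, dish_3, dish_4 only 3 to 4 are there at a start; the rules pass over those that are not, and their reading is None.
At some moment in a run one of dish_1, dish_2, dish_3, dish_4 may be knocked a few centimetres aside while the robot is not near it.
It also fails if it takes over 210 s, if anything falls off the work surface, if the arm or the gripper's body presses on something with over 40 N, if the wrist force passes 120 N, or if a joint passes its speed limit or range.

ROBOT

A 6-joint arm with a two-finger parallel gripper is mounted at the origin on a cart in front of the work surface, level with it; the furniture and walls round the work are solid. World frame = base frame: x ahead of the robot, y to its left, z up, the work surface at z = 0. Lengths are in m, angles in rad, forces in N, time in s.
With the tool pointing down it reaches from about 0.375 to 0.75 m from the base axis. Payload 9 kg.
Tool frame: the origin (TCP) lies on the centre line of the jaws, within the pads' length; the fingertips stand 17 mm ahead of it and the grasp point (between the pads) lies 2 mm behind it (manip.finger_overhang is the z of the fingertips in the tool frame, in m); z points along the fingers, y is the line along which they close (so a half turn about z gives the same grasp; the last joint's range is limited). The gripper opens to 85 mm and grips with 20 to 120 N. Pads are 22 mm wide; open, the fingers measure 114 mm over their backs; the gripper's body (76 mm by 85 mm) begins 54 mm behind the grasp point. The pads swing forward as they close: fully open they stand 13 mm farther back than shut.
Start: joints at [-1.46, 0.104, 0.097, 1.564, 0, 1.353], TCP at [0.194, -0.568, 0.248] pointing down, gripper open.
Joint ranges: [-2.99, 2.99], [-0.84, 1.86], [-1.1, 1.16], [-1.84, 2.11], [-1.51, 1.56], [-3.14, 3.14]. Speed limits (rad/s): [2.22, 2.22, 2.57, 3.14, 3.14, 3.14].

INTERFACE

Orientations are given as a unit quaternion [x, y, z, w].
In Python, from rig import manip gives the robot as it stands. The module is installed in compiled form; this text tells all that it offers.
- The arm moves only by the tool jog_arm, never from a script. Its argument "motion" is a list of rows, each a list of 3 entries, a list of its own where there are three numbers: the shift along the tool's x, y, z in mm, then the turn, a rotation vector about the tool's x, y, z in degrees, then the finger opening in mm, from 0 to 85.4. In form: [[[tx, ty, tz], [wx, wy, wz], hand], ...]. A call has 1 to 20 rows; each row is the pose to reach, as a shift and turn from the pose commanded when the call began, along the tool's axes at that moment; what a row does not reach only later rows make up. A row lasts 1/8 s, in which the tool goes at most 62.5 mm and 10.7 degrees, less where a joint would pass 70% of its speed; a pose out of reach is approached as far as the arm can. A call with a gripper value outside its range is refused whole. The fingers move at their own pace and stop on an object; "newtons" is the grip in N (left out, the last holds). Time passes only in rows, so rows that repeat a pose let the fingers close. It gives the time, the measured TCP pose, the force, the opening and the grip force at its end, in the units of the state.
- manip.state(): the state, without advancing time (a new reading comes with each control period).
- manip.capture(name): name is "scene" or "top" or "wrist"; returns the picture (400x640x3 uint8, red, green, blue); there is no depth.
- manip.camera_info(name): a dict with "K" (3x3 intrinsics, pixels), "distortion" ([k1, k2, p1, p2, k3] as OpenCV has them; the pictures are not rectified), "xyz" and "attitude" of the camera in the world. Camera axes: x right, y down, z forward; pixel columns grow to the right and rows downward; lengths in m; the calibration is good to about 2 mm. A picture is of the moment at which its call begins: read the wrist's pose just before it. camera_info takes no time and is no camera call; for the wrist camera it gives the pose at the moment of the call.
- manip.sign_off(): hands the job in; it is judged then, once.
The state is a dict: "clock": time; "joint_positions": joint angles; "joint_vel": joint speeds; "tau": joint torques, N m; "tool_pos": TCP position; "tcp_rot": TCP orientation; "force": force on the tool from outside, world axes, zero at the start; "ft_torque": the same for the moment, N m; "grip_width": opening from 0.0 (shut) to 1.0 (fully open); "grasp_force": force on a finger pad.
Only numpy, scipy, OpenCV 4.12 (cv2) and the standard library are available. Lean on these libraries where they do the work, as an engineer would, in place of code of your own. Each camera call takes 0.05 s, during which the arm holds its last target. There are 200 camera calls.

## Working session

There is one attempt and no reset: what is moved stays moved. The work goes in short steps, Python scripts to look and compute and a tool call to move; the robot and the scene stay as the last step left them, time stands still between calls to the robot, and variables do not carry over. Pictures are saved under pics/ and viewed, at most 14 in all, crops included, and the job is handed in when it is done.

Besides the shell and the picture viewer there is one more tool, called after "Request:" in YAML: its name, and indented under it one key for each argument. jog_arm: Moves the arm, as the interface text tells. Its arguments: {"type":"object","properties":{"motion":{"type":"array","items":{"type":"array"}},"newtons":{"type":"number"}},"required":["motion"]}

```bash
mkdir -p pics; ls; python3 - <<'E'
from rig import manip
import cv2
for n in("scene","top"):
    cv2.imwrite(f"pics/{n}0.png",manip.capture(n)[:,:,::-1]); i=manip.camera_info(n); print(n,i)
print(manip.state()); print(manip.finger_overhang, manip.camera_info("wrist"))
E
```

```text
pics
scene {'K': array([[383.9285932 ,   0.        , 324.60875805],
       [  0.        , 383.9285932 , 198.64812981],
       [  0.        ,   0.        ,   1.        ]]), 'distortion': array([-0.06505679,  0.        ,  0.        ,  0.        ,  0.        ]), 'xyz': array([0.12716547, 0.81130936, 0.97874622]), 'attitude': array([-0.22706102,  0.88992983, -0.38040167,  0.10845628])}
top {'K': array([[460.31403967,   0.        , 314.7429166 ],
       [  0.        , 460.31403967, 204.29586836],
       [  0.        ,   0.        ,   1.        ]]), 'distortion': array([-0.02190356,  0.        ,  0.        ,  0.        ,  0.        ]), 'xyz': array([0.3047699 , 0.0509237 , 1.53232339]), 'attitude': array([-0.68890041,  0.71755924, -0.07614134,  0.06875653])}
{'clock': 0.1, 'joint_positions': array([-1.45971481e+00,  1.04652606e-01,  9.65566339e-02,  1.56389251e+00,
        1.58449130e-05,  1.35311537e+00]), 'joint_vel': array([-0.00060326, -0.00153028,  0.00368152,  0.0002236 ,  0.00048164,
        0.00032187]), 'tau': array([ 4.93667816e-03, -5.58206964e+01,  5.04721320e+01,  1.29956554e-02,
       -2.26834190e-04, -5.17457053e-06]), 'tool_pos': array([ 0.19371663, -0.56758101,  0.24759773]), 'tcp_rot': array([ 9.86519626e-01,  1.63641903e-01,  3.96669676e-05, -5.94809681e-04]), 'force': array([-0.80801426,  0.22544649,  0.65780904]), 'ft_torque': array([ 0.02676976,  0.04055211, -0.0299851 ]), 'grasp_force': 0.0, 'grip_width': 1.0044849418722452}
0.017 {'K': array([[288.96980259,   0.        , 317.96041761],
       [  0.        , 288.96980259, 201.30821309],
       [  0.        ,   0.        ,   1.        ]]), 'distortion': array([-0.03891012,  0.        ,  0.        ,  0.        ,  0.        ]), 'xyz': array([ 0.25649785, -0.54672177,  0.37384638]), 'attitude': array([ 0.80598947, -0.57650082, -0.07802401,  0.10927043])}
```

View pics/scene0.png

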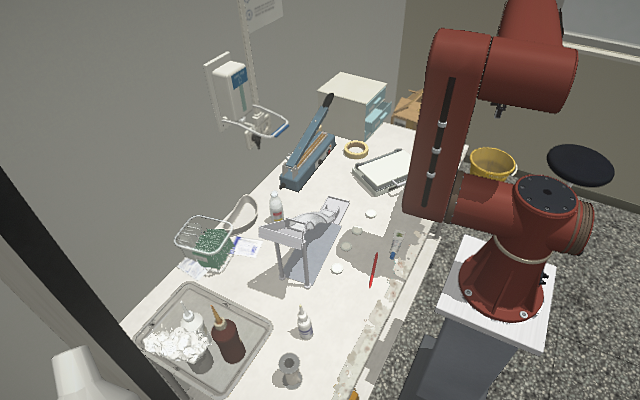

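View pics/top0.png

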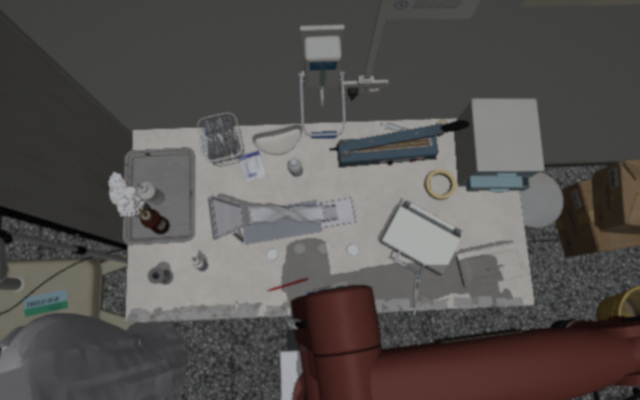

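The scene shows the chute in the middle with its hopper at the left, and the viewer on the right. In the top view the hopper is near (225,215), the tray near (345,210) and the viewer near (420,237). Dishes appear near (272,254), (299,248) and (352,249). I'll enlarge the view next.

```bash
cat > h.py <<'E'
import numpy as np,cv2
from rig import manip
from scipy.spatial.transform import Rotation as R
def grab(cam,name=None):
    i=manip.camera_info(cam); im=manip.capture(cam)[:,:,::-1].copy()
    if name: cv2.imwrite(f"pics/{name}.png",im)
    return im,i
def ray(i,uv):
    p=cv2.undistortPoints(np.array(uv,float).reshape(-1,1,2),i["K"],i["distortion"])[:,0]
    return R.from_quat(i["attitude"]).apply(np.c_[p,np.ones(len(p))])
def toz(i,uv,z):
    d=ray(i,uv); z=np.broadcast_to(z,len(d)); return i["xyz"]+d*((z-i["xyz"][2])/d[:,2])[:,None]
def proj(i,P):
    r=R.from_quat(i["attitude"]).inv(); rv=r.as_rotvec(); t=-r.apply(i["xyz"])
    return cv2.projectPoints(np.array(P,float).reshape(-1,1,3),rv,t,i["K"],i["distortion"])[0][:,0]
def enl(im,x0,y0,x1,y1,s,name,g=1.0):
    c=im[y0:y1,x0:x1].astype(float)/255; c=(255*c**g).astype(np.uint8)
    c=cv2.resize(c,None,fx=s,fy=s,interpolation=cv2.INTER_CUBIC); cv2.imwrite(f"pics/{name}.png",c)
def dest(p,yaw=None):
    """tool-frame shift (mm) and wz turn (deg) from present pose to tool-down pose at p, tool y at world angle yaw (deg)"""
    s=manip.state(); r=R.from_quat(s["tcp_rot"])
    t=r.inv().apply(np.array(p)-s["tool_pos"])*1000
    w=np.zeros(3)
    if yaw is not None:
        o=[]
        for k in(0,180,-180,360):
            a=np.radians(yaw+k); y=np.array([np.cos(a),np.sin(a),0]); z=np.array([0,0,-1.]); x=np.cross(y,z)
            o.append((r.inv()*R.from_matrix(np.c_[x,y,z])).as_rotvec(degrees=True))
        o=sorted(o,key=np.linalg.norm); w=o[0]
        print("alt turn",o[2].round(1))
    print("shift",t.round(1),"turn",w.round(1)); return t,w
E
python3 - <<'E'
from h import *
im=cv2.imread("pics/top0.png"); enl(im,200,180,480,320,2.85,"top0z",0.6)
E
```

```text
(no output)
```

View pics/top0z.png

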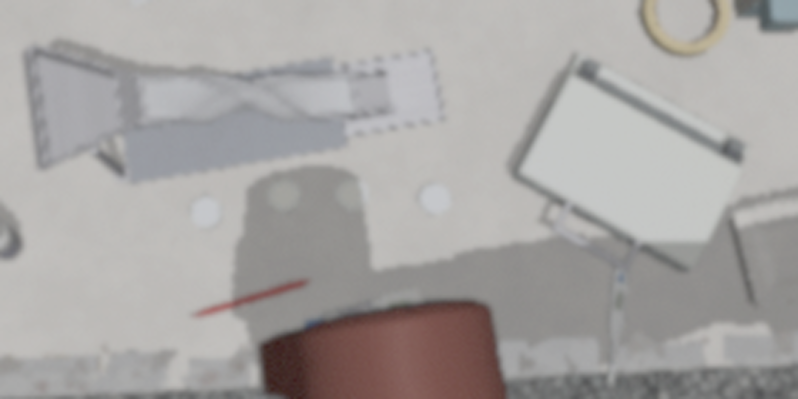

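The enlarged crop shows four dishes at crop (205,212), (283,194), (352,192) and (436,198). The viewer's hinge knobs are at (588,70) and (735,150), and its bar runs from (548,215) to (620,260). The tray's end edge runs from (432,50) to (442,122), and the hopper's upper edge from (28,50) to (42,166).

```bash
python3 - <<'E'
from h import *
i=manip.camera_info("top")
f=lambda L,z:toz(i,np.array(L)/2.85+[200,180],z).round(4)
print("dish",f([(205,212),(283,194),(352,192),(436,198)],.01))
k=f([(588,70),(735,150)],.055);print("knobs",k)
print("bar ",f([(548,215),(620,260)],.06)); print("barz.09",f([(548,215),(620,260)],.09))
print("tray",f([(432,50),(442,122)],.01)); print("trayside near ramp",f([(340,58),(350,133)],.007))
print("hop",f([(28,50),(42,166)],.27)); print("slot",f([(125,75),(130,130)],.2))
print("screen near edge",f([(515,173),(690,270)],.06),f([(578,62),(742,158)],.06))
E
```

```text
dish [[ 0.4582  0.1766  0.01  ]
 [ 0.4754  0.0856  0.01  ]
 [ 0.4745  0.0053  0.01  ]
 [ 0.4635 -0.092   0.01  ]]
knobs [[ 0.599  -0.2716  0.055 ]
 [ 0.4993 -0.432   0.055 ]]
bar  [[ 0.434  -0.2119  0.06  ]
 [ 0.3806 -0.2886  0.06  ]]
barz.09 [[ 0.4314 -0.2066  0.09  ]
 [ 0.379  -0.2817  0.09  ]]
tray [[ 0.6397 -0.0975  0.01  ]
 [ 0.5526 -0.1042  0.01  ]]
trayside near ramp [[0.635  0.0123 0.007 ]
 [0.5444 0.0044 0.007 ]]
hop [[0.5985 0.3259 0.27  ]
 [0.4828 0.3118 0.27  ]]
slot [[0.5841 0.2405 0.2   ]
 [0.5263 0.236  0.2   ]]
screen near edge [[ 0.4828 -0.1781  0.06  ]
 [ 0.3662 -0.366   0.06  ]] [[ 0.6079 -0.2597  0.06  ]
 [ 0.4892 -0.4375  0.06  ]]
```

```bash
python3 - <<'E'
from h import *
dest([.403,-.258,.2],-31.9)
E
```

```text
alt turn [-0.000e+00  1.000e-01  1.407e+02]
shift [ 298.  -225.4   47.9] turn [ -0.1  -0.  -39.3]
```

Request:
jog_arm:
  motion:
    - [[298,-225,48],[0,0,-39.3],60]
    - [[298,-225,48],[0,0,-39.3],60]
    - [[298,-225,48],[0,0,-39.3],60]
    - [[298,-225,48],[0,0,-39.3],60]
    - [[298,-225,48],[0,0,-39.3],60]
    - [[298,-225,48],[0,0,-39.3],60]
    - [[298,-225,48],[0,0,-39.3],60]
    - [[298,-225,48],[0,0,-39.3],60]
    - [[298,-225,48],[0,0,-39.3],60]

```text
clock: 1.23
tool_pos: [0.4026, -0.2597, 0.2003]
tcp_rot: [0.874, 0.485, -0.0, 0.0]
force: [0.6, -0.1, 0.9]
grip_width: 0.71
grasp_force: 0.0
```

```bash
python3 - <<'E'
from h import *
im,i=grab("wrist","w1"); print(manip.state()["tool_pos"],manip.state()["joint_positions"],i["xyz"])
for q in(0,.12,.25):
  c=np.array([.549,-.352,.05]);x=np.array([.849,-.528,0]);y=np.array([.528,.849,0])
  b=c+x*-.174*np.cos(q)+[0,0,.174*np.sin(q)]
  print(q,proj(i,[b-.04*y,b+.04*y]).round(0))
grab("top","top1")
enl(cv2.imread("pics/top1.png"),200,180,480,320,2.85,"top1z",.6)
E
```

```text
[ 0.40260061 -0.25980996  0.20036433] [-8.46878611e-01 -2.73653845e-01 -3.47958121e-01  1.49635856e+00
 -1.52051614e-04  1.28197281e+00] [ 0.43731221 -0.20334084  0.32654547]
0 [[317. 230.]
 [317. 151.]]
0.12 [[319. 238.]
 [318. 153.]]
0.25 [[323. 248.]
 [324. 156.]]
```

View pics/w1.png

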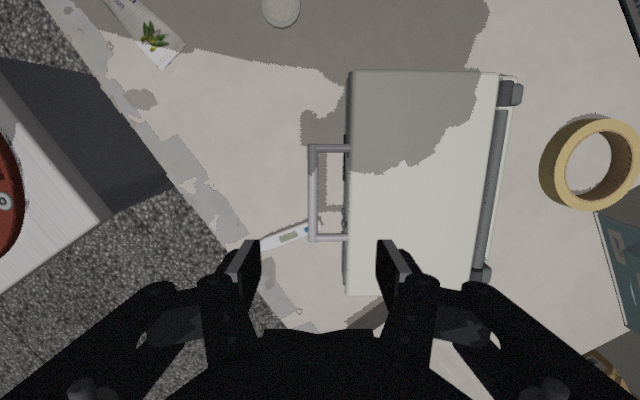

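The wrist picture shows the bar at u≈312 from v=148 to 240. The screen's near edge runs from (350,70) to (346,295), and the hinge tube from (510,92) to (481,277). I'll fit the hinge position, yaw and angle to these points.

```bash
python3 - <<'E'
from h import *
from scipy.optimize import least_squares
i=manip.camera_info("wrist")
obs=np.array([(312,149),(313,239),(349,70),(346,295),(505,92),(481,275)],float)
def mdl(p):
    a,q,L,H=p[2:6]; x=np.array([np.cos(a),np.sin(a),0]);y=np.array([-np.sin(a),np.cos(a),0]);z=np.array([0,0,1.])
    c=np.array([p[0],p[1],.05]); r=-np.cos(q)*x+np.sin(q)*z; n=np.sin(q)*x+np.cos(q)*z
    P=[c+.174*r+s*L*y for s in(1,-1)]+[c+.14*r+.005*n+s*.112*y for s in(1,-1)]+[c+s*H*y for s in(1,-1)]
    return c,x,y,np.array(P)
res=lambda p:np.r_[(proj(i,mdl(p)[3])-obs).ravel(),(p[4]-.044)*500,(p[5]-.1)*300]
for b in(0,):
    s=least_squares(res,[.549,-.352,-.556,.1,.044,.1]); print(s.x.round(4),s.fun.round(1))
    c,x,y,P=mdl(s.x); bar=(P[0]+P[1])/2; print("bar",bar.round(4),"bed",(c-.09*x).round(4),"yaw",np.degrees(s.x[2]))
    q=1.92; print("110:",(c-.174*np.cos(q)*x+[0,0,.174*np.sin(q)]).round(4))
    dest([bar[0],bar[1],bar[2]],np.degrees(s.x[2]))
E
```

```text
[ 0.5472 -0.3499 -0.5363  0.0017  0.0454  0.0938] [ 1.2 -0.9  2.5 -1.5  1.2  0.9  2.6  0.9 -3.5 -0.4 -4.3  0.   0.7 -1.9]
bar [ 0.3976 -0.261   0.0503] bed [ 0.4698 -0.3039  0.05  ] yaw -30.725915359837508
110: [ 0.5984 -0.3803  0.2135]
alt turn [  0.   -0.  178.7]
shift [ -3.6  -3.6 150.1] turn [ 0.   0.  -1.3]
```

View pics/top1z.png

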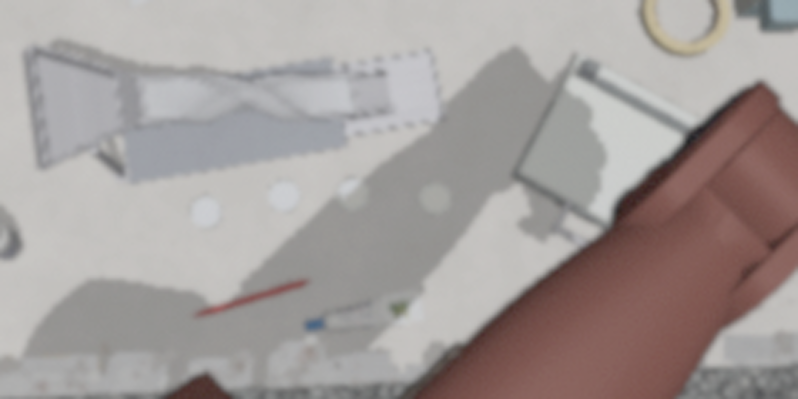

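The second top view confirms four dishes, at crop (205,212), (283,195), (350,190) and (436,198). The screen is almost fully shut. I'll grip the bar now.

Request:
jog_arm:
  motion:
    - [[-3.6,-3.6,50],[0,0,-1.3],26]
    - [[-3.6,-3.6,90],[0,0,-1.3],26]
    - [[-3.6,-3.6,90],[0,0,-1.3],26]
    - [[-3.6,-3.6,90],[0,0,-1.3],26]
    - [[-3.6,-3.6,120],[0,0,-1.3],26]
    - [[-3.6,-3.6,150],[0,0,-1.3],26]
    - [[-3.6,-3.6,151],[0,0,-1.3],26]
    - [[-3.6,-3.6,151],[0,0,-1.3],0]
    - [[-3.6,-3.6,151],[0,0,-1.3],0]
    - [[-3.6,-3.6,151],[0,0,-1.3],0]
    - [[-3.6,-3.6,151],[0,0,-1.3],0]
  newtons: 40

```text
clock: 2.7
tool_pos: [0.3967, -0.2594, 0.0504]
tcp_rot: [0.869, 0.495, -0.001, -0.001]
force: [-12.1, 4.7, 0.9]
grip_width: 0.102
grasp_force: 39.0
```

```bash
python3 - <<'E'
from h import *
s=manip.state();print(s["tool_pos"],s["force"],s["grip_width"],s["grasp_force"],R.from_quat(s["tcp_rot"]).as_matrix().round(3))
# arc in tool axes: tool y ~ bed x (sign)
ry=R.from_quat(s["tcp_rot"]).as_matrix()[:,1]; sg=np.sign(ry[0]); a=-.5363-0.0; print(np.degrees(np.arctan2(ry[1]*sg,ry[0]*sg)))
for q in np.arange(0,1.93,.16): print(q.round(2),(sg*174*(1-np.cos(q))).round(1),(-174*np.sin(q)).round(1))
E
```

```text
[ 0.39666834 -0.25937442  0.05044396] [-12.05064881   4.69997169   0.93436957] 0.10237173745568934 38.988497257232666 [[ 0.509  0.861 -0.004]
 [ 0.861 -0.509  0.001]
 [-0.001 -0.004 -1.   ]]
-30.601027470626818
0.0 0.0 -0.0
0.16 2.2 -27.7
0.32 8.8 -54.7
0.48 19.7 -80.3
0.64 34.4 -103.9
0.8 52.8 -124.8
0.96 74.2 -142.5
1.12 98.2 -156.6
1.28 124.1 -166.7
1.44 151.3 -172.5
1.6 179.1 -173.9
1.76 206.7 -170.9
1.92 233.5 -163.5
```

Request:
jog_arm:
  motion:
    - [[0,0.7,-27.7],[0,0,0],0]
    - [[0,7.3,-54.7],[0,0,0],0]
    - [[0,18.2,-80.3],[0,0,0],0]
    - [[0,33,-103.9],[0,0,0],0]
    - [[0,51.3,-124.8],[0,0,0],0]
    - [[0,72.7,-142.5],[0,0,0],0]
    - [[0,96.7,-156.6],[0,0,0],0]
    - [[0,122.6,-166.7],[0,0,0],0]
    - [[0,149.8,-172.5],[0,0,0],0]
    - [[0,177.6,-173.9],[0,0,0],0]
    - [[0,205.2,-170.9],[0,0,0],0]
    - [[0,233,-163.5],[0,0,0],0]
    - [[0,233,-163.5],[0,0,0],0]
    - [[0,233,-163.5],[0,0,0],0]
    - [[0,233,-163.5],[0,0,0],0]
    - [[0,233,-163.5],[0,0,0],0]

```text
clock: 4.7
tool_pos: [0.5967, -0.3823, 0.2138]
tcp_rot: [0.869, 0.494, -0.003, 0.002]
force: [-9.6, -15.8, -9.4]
grip_width: 0.097
grasp_force: 39.9
```

```bash
python3 - <<'E'
from h import *
s=manip.state();p=s["tool_pos"];print(s["joint_positions"].round(2),s["force"].round(1),s["ft_torque"].round(2))
c=np.array([.5472,-.3499,.05]);x=np.array([np.cos(-.5363),np.sin(-.5363),0]);d=p+[0,0,.002]-c
print(d@x,d[2],np.degrees(np.arctan2(d[2],-d@x)),np.hypot(d@x,d[2]))
E
```

```text
[-0.75  0.45  0.43  1.56 -0.01  1.36] [ -9.6 -15.8  -9.4] [-3.16  1.77 -0.08]
0.0590915699297937 0.16579064461141485 109.61722775248951 0.17600668020684943
```

Request:
jog_arm:
  motion:
    - [[0,0,0],[0,0,0],28]
    - [[0,0,0],[0,0,0],28]
    - [[0,0,0],[0,0,0],28]
    - [[0,0,-50],[0,0,0],28]
    - [[0,-20,-70],[0,0,0],40]

```text
clock: 5.32
tool_pos: [0.5824, -0.3685, 0.2857]
tcp_rot: [0.868, 0.496, 0.001, 0.002]
force: [-0.0, -0.5, 0.1]
grip_width: 0.468
grasp_force: 0.0
```

```bash
python3 - <<'E'
from h import *
dest([.46,0,.24],6.5)
E
```

```text
alt turn [ 1.00e-01 -2.00e-01  1.43e+02]
shift [ 255.3 -292.8   44.5] turn [  0.2   0.1 -37. ]
```

Request:
jog_arm:
  motion:
    - [[255,-293,44],[0,0,-37],60]
    - [[255,-293,44],[0,0,-37],60]
    - [[255,-293,44],[0,0,-37],60]
    - [[255,-293,44],[0,0,-37],60]
    - [[255,-293,44],[0,0,-37],60]
    - [[255,-293,44],[0,0,-37],60]
    - [[255,-293,44],[0,0,-37],60]
    - [[255,-293,44],[0,0,-37],60]

```text
clock: 6.32
tool_pos: [0.4591, 0.001, 0.2394]
tcp_rot: [0.666, 0.746, 0.0, 0.001]
force: [0.4, -0.3, -0.9]
grip_width: 0.705
grasp_force: 0.0
```

```bash
python3 - <<'E'
from h import *
im,i=grab("wrist","w2"); s=manip.state(); print(s["tool_pos"],s["joint_positions"].round(2))
print(proj(i,[[.4582,.1766,.01],[.4754,.0856,.01],[.4745,.0053,.01],[.4635,-.092,.01],[.5936,-.08,.004],[.5454,.277,.224]]).round(0))
enl(im,0,0,640,400,1.25,"w2z",.7)
E
```

```text
[4.59422469e-01 9.51734199e-05 2.39300764e-01] [-0.29 -0.33 -0.33  1.58 -0.    1.17]
[[ 336.   21.]
 [ 341.  108.]
 [ 331.  175.]
 [ 314.  245.]
 [ 410.  245.]
 [ 576. -297.]]
```

View pics/w2z.png

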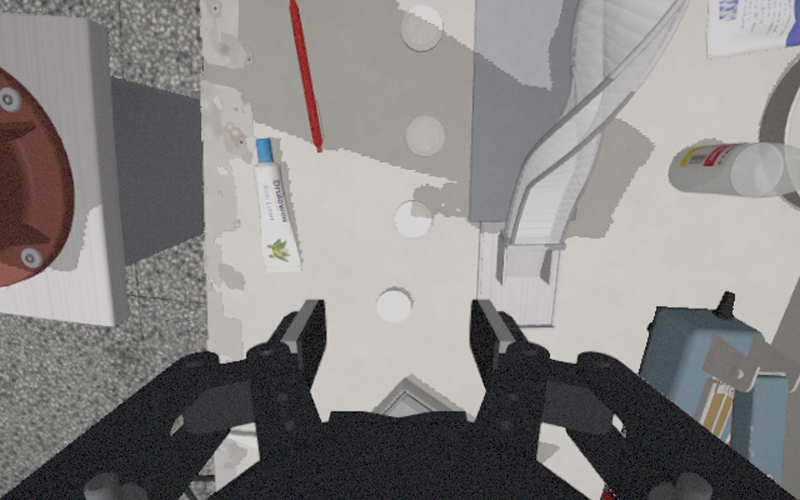

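The wrist view confirms the four dishes at (422,28), (425,136), (413,219) and (394,305) in the enlarged picture. The tray's end wall lies at v≈326 from u=482 to 554, and the ramp rails end at v≈287 (u 502 to 553). I'll compute refined positions from these.

```bash
python3 - <<'E'
from h import *
i=manip.camera_info("wrist")
d=toz(i,np.array([(422,28),(425,136),(413,219),(394,305)])/1.25,.0095); print(d.round(4))
e=toz(i,np.array([(487,327),(554,326)])/1.25,.012); print("end",e.round(4))
e=toz(i,np.array([(481,222),(563,222)])/1.25,.007); print("side far",e.round(4))
r=toz(i,np.array([(503,287),(553,285)])/1.25,.006); print("rail end",r.round(4))
r=toz(i,np.array([(502,245),(564,245)])/1.25,.034); print("rail top",r.round(4))
dest([d[3][0],d[3][1],.06],6.5)
E
```

```text
[[ 0.4606  0.1743  0.0095]
 [ 0.4753  0.0833  0.0095]
 [ 0.4739  0.0032  0.0095]
 [ 0.4653 -0.0913  0.0095]]
end [[ 0.5682 -0.1047  0.012 ]
 [ 0.6411 -0.0957  0.012 ]]
side far [[0.5427 0.0076 0.007 ]
 [0.626  0.0172 0.007 ]]
rail end [[ 0.5787 -0.0593  0.006 ]
 [ 0.6319 -0.0511  0.006 ]]
rail top [[ 0.5596 -0.0076  0.034 ]
 [ 0.619  -0.0008  0.034 ]]
alt turn [ 1.0e-01 -1.0e-01  1.8e+02]
shift [-91.3  -4.6 179.4] turn [ 0.1  0.  -0. ]
```

Request:
jog_arm:
  motion:
    - [[-91.3,-5,100],[0,0,0],58]
    - [[-91.3,-5,150],[0,0,0],58]
    - [[-91.3,-5,195],[0,0,0],58]
    - [[-91.3,-5,215],[0,0,0],58]
    - [[-91.3,-5,224],[0,0,0],58]
    - [[-91.3,-5,224],[0,0,0],58]
    - [[-91.3,-5,224],[0,0,0],0]
    - [[-91.3,-5,224],[0,0,0],0]
    - [[-91.3,-5,224],[0,0,0],0]
    - [[-91.3,-5,224],[0,0,0],0]
  newtons: 30

```text
clock: 7.62
tool_pos: [0.4655, -0.0917, 0.0167]
tcp_rot: [0.666, 0.746, 0.0, 0.002]
force: [-1.5, -0.4, 6.0]
grip_width: 0.416
grasp_force: 29.6
```

```bash
python3 - <<'E'
from h import *
im,i=grab("wrist"); s=manip.state(); print(s["tool_pos"],s["grip_width"]*85.4,s["force"])
t=s["tool_pos"]; print(proj(i,[t+[0,0,.002],t-[0,0,.017]]).round())
enl(im,200,200,440,350,2.5,"w3z",.8)
E
```

```text
[ 0.46548758 -0.0916991   0.01670213] 35.375331208554556 [-2.68233617 -1.63496477  6.07178775]
[[320. 266.]
 [320. 249.]]
```

View pics/w3z.png

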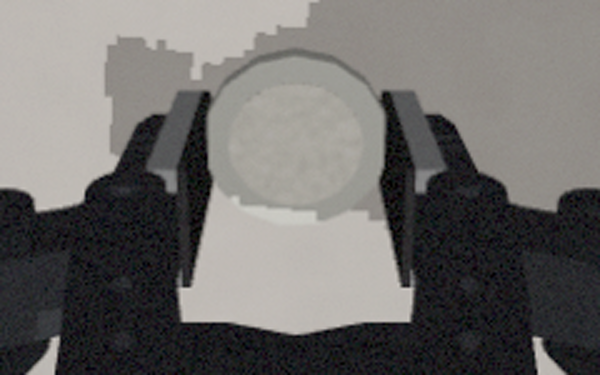

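The dish is centred between the pads. I'll lift it and look at the hopper on the way.

```bash
python3 - <<'E'
from h import *
dest([.53,.17,.30],7.5)
E
```

```text
alt turn [  0.2  -0.2 178.9]
shift [ 252.2   94.1 -283.6] turn [ 0.1  0.1 -1.1]
```

Request:
jog_arm:
  motion:
    - [[0,0,-60],[0,0,-1],0]
    - [[0,0,-120],[0,0,-1],0]
    - [[40,0,-180],[0,0,-1],0]
    - [[80,20,-235],[0,0,-1],0]
    - [[120,40,-283],[0,0,-1],0]
    - [[180,60,-283],[0,0,-1],0]
    - [[235,85,-283],[0,0,-1],0]
    - [[252,94,-283],[0,0,-1],0]
    - [[252,94,-283],[0,0,-1],0]
    - [[252,94,-283],[0,0,-1],0]

```text
clock: 8.93
tool_pos: [0.5293, 0.1698, 0.2983]
tcp_rot: [0.66, 0.752, 0.0, 0.0]
force: [0.4, -0.2, -0.6]
grip_width: 0.416
grasp_force: 30.3
```

```bash
python3 - <<'E'
from h import *
im,i=grab("wrist","w4"); s=manip.state(); print(s["tool_pos"],s["grip_width"]*85.4)
print(proj(i,[[.5454,.277,.224]]).round(0))
enl(im,0,0,640,400,1.25,"w4z",.8)
E
```

```text
[0.52929975 0.16944039 0.29824573] 35.16415806206144
[[366.  61.]]
```

View pics/w4z.png

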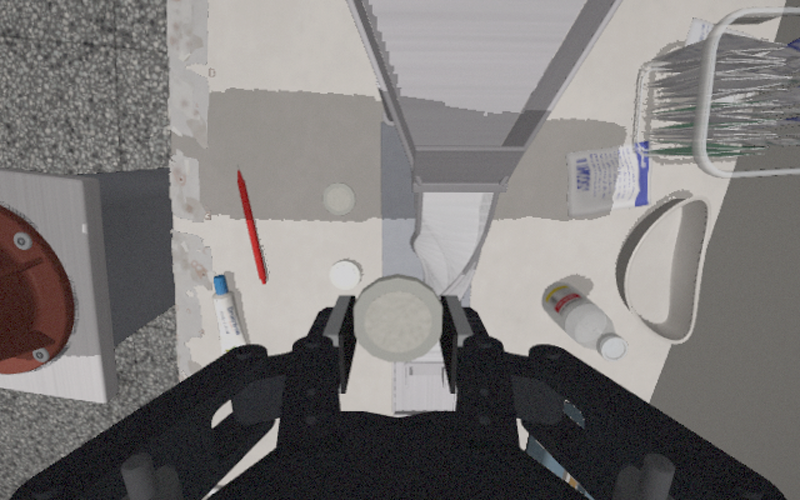

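```bash
python3 - <<'E'
from h import *
i=manip.camera_info("wrist")
for z in(.20,.217,.23): print(z,toz(i,np.array([(415,150),(523,150),(415,185),(508,185)])/1.25,z).round(4).tolist())
for z in(.23,.25): print(z,toz(i,np.array([(352,2),(619,2)])/1.25,z).round(4).tolist())
E
```

```text
0.2 [[0.53, 0.2378, 0.2], [0.5946, 0.2465, 0.2], [0.533, 0.2172, 0.2], [0.5899, 0.2247, 0.2]]
0.217 [[0.5292, 0.2376, 0.217], [0.5889, 0.2456, 0.217], [0.532, 0.2186, 0.217], [0.5845, 0.2255, 0.217]]
0.23 [[0.5286, 0.2375, 0.23], [0.5846, 0.245, 0.23], [0.5312, 0.2196, 0.23], [0.5805, 0.2262, 0.23]]
0.23 [[0.4892, 0.3016, 0.23], [0.6167, 0.3199, 0.23]]
0.25 [[0.4924, 0.2948, 0.25], [0.6067, 0.3112, 0.25]]
```

The picture shows the hopper floor narrowing to the slot mouth at v≈150 to 185 (u 415 to 510). The hopper axis agrees with the top view to within about 7 mm. I'll let the dish go there.

```bash
python3 - <<'E'
from h import *
dest([.548,.278,.272],7.5)
E
```

```text
alt turn [  0.   -0.  179.9]
shift [105.2  32.5  26.2] turn [ 0.   0.  -0.1]
```

Request:
jog_arm:
  motion:
    - [[55,16,0],[0,0,0],0]
    - [[100,30,10],[0,0,0],0]
    - [[105,32.5,26],[0,0,0],0]
    - [[105,32.5,26],[0,0,0],0]
    - [[105,32.5,26],[0,0,0],0]
    - [[105,32.5,26],[0,0,0],50]
    - [[105,32.5,26],[0,0,0],50]
    - [[105,32.5,10],[0,0,0],50]
    - [[105,32.5,-20],[0,0,0],50]
    - [[60,0,-30],[0,0,0],50]
    - [[0,-30,-30],[0,0,0],50]
    - [[-50,-60,-30],[0,0,0],50]
    - [[-90,-60,-20],[0,0,0],50]
    - [[-140,-60,0],[0,0,0],50]
    - [[-140,-60,0],[0,0,0],50]

```text
clock: 10.85
tool_pos: [0.4878, 0.0208, 0.2975]
tcp_rot: [0.661, 0.75, -0.0, -0.0]
force: [-0.3, 1.5, 0.6]
grip_width: 0.585
grasp_force: 0.0
```

```bash
python3 - <<'E'
from h import *
im,i=grab("wrist","w5"); s=manip.state(); print(s["tool_pos"],s["clock"])
print(proj(i,[[.598,-.083,.014]]).round(0))
enl(im,200,0,600,300,2,"w5z",.8)
E
```

```text
[0.48789696 0.0222457  0.29837238] 10.9
[[381. 245.]]
```

View pics/w5z.png

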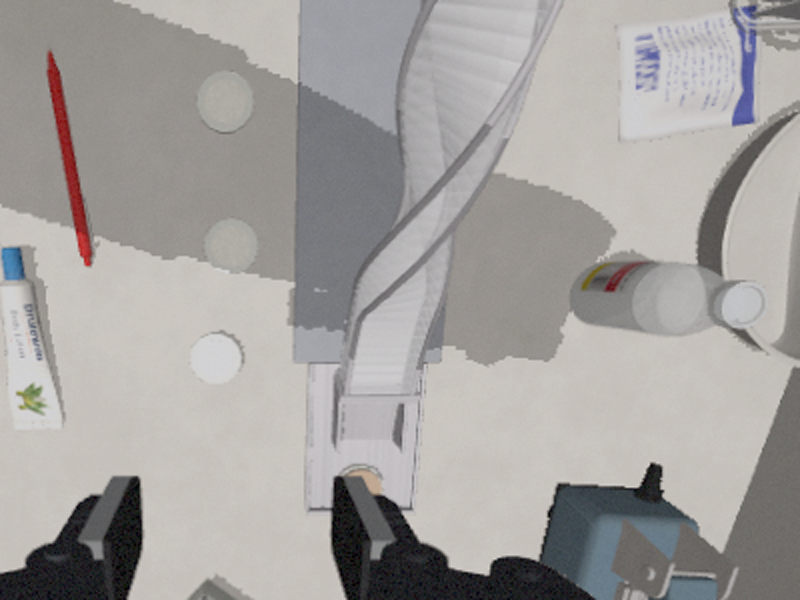

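The picture shows an amber dish lid-down in the tray near crop (360,489), partly hidden by a finger. I'll get closer and locate it by colour.

```bash
cat >> h.py <<'E'
def amber(z,near,rad=.06):
    """amber blob centre on plane z near a world xy"""
    im,i=grab("wrist"); h=cv2.cvtColor(im,cv2.COLOR_BGR2HSV)
    m=cv2.inRange(h,(5,50,60),(25,255,255)); m=cv2.morphologyEx(m,cv2.MORPH_OPEN,np.ones((3,3)))
    n,l,st,c=cv2.connectedComponentsWithStats(m)
    for k in range(1,n):
        if st[k,4]<150: continue
        cnt=cv2.findContours((l==k).astype(np.uint8),0,1)[0][0]; (u,v),r=cv2.minEnclosingCircle(cnt)
        p=toz(i,[c[k],(u,v)],z)
        if np.hypot(*(p[1][:2]-near))<rad: print("amber",c[k].round(1),(round(u,1),round(v,1)),"r",round(r,1),"area",st[k,4],p.round(4).tolist())
    return im
E
python3 - <<'E'
from h import *
dest([.597,-.084,.12],7.5)
E
```

```text
alt turn [  0.    0.  179.8]
shift [-119.2   94.8  178.4] turn [-0.   0.  -0.2]
```

Request:
jog_arm:
  motion:
    - [[-60,47,50],[0,0,0],70]
    - [[-119,95,100],[0,0,0],70]
    - [[-119,95,160],[0,0,0],70]
    - [[-119,95,178],[0,0,0],70]
    - [[-119,95,178],[0,0,0],70]
    - [[-119,95,178],[0,0,0],70]

```text
clock: 11.65
tool_pos: [0.5985, -0.0814, 0.1226]
tcp_rot: [0.659, 0.752, 0.001, 0.001]
force: [0.3, 0.6, 1.2]
grip_width: 0.821
grasp_force: 0.0
```

```bash
python3 - <<'E'
from h import *
im=amber(.013,[.597,-.084]); s=manip.state(); print(s["tool_pos"])
enl(im,160,120,480,360,2,"w6z",.8)
dest([.597,-.084,.021],7.5)
E
```

```text
amber [315.3 203.2] (315.3, 203.0) r 18.7 area 1082 [[0.5956, -0.0824, 0.013], [0.5955, -0.0822, 0.013]]
[ 0.59897632 -0.08166234  0.12333716]
alt turn [  -0.2    0.3 -180. ]
shift [ -1.9  -2.6 102.3] turn [0.2 0.1 0. ]
```

View pics/w6z.png

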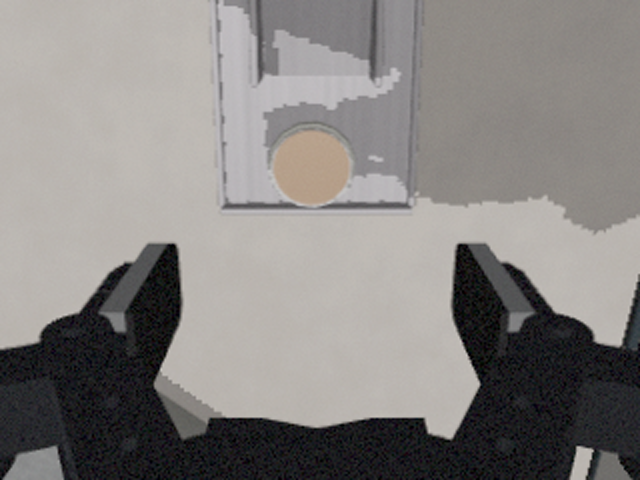

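Tray view: the dish sits at crop (313,165) against the end wall, well centred and aligned with the tool. Gripping it now.

Request:
jog_arm:
  motion:
    - [[0,-4,50],[0,0,0],50]
    - [[0,-4,75],[0,0,0],50]
    - [[0,-4,92],[0,0,0],50]
    - [[0,-4,102],[0,0,0],50]
    - [[0,-4,102],[0,0,0],50]
    - [[0,-4,102],[0,0,0],0]
    - [[0,-4,102],[0,0,0],0]
    - [[0,-4,102],[0,0,0],0]
    - [[0,-4,102],[0,0,0],0]
    - [[0,-4,50],[0,0,0],0]
    - [[0,-4,-10],[0,0,0],0]
    - [[0,-4,-60],[0,0,0],0]
    - [[0,-4,-60],[0,0,0],0]

```text
clock: 13.32
tool_pos: [0.5963, -0.0837, 0.186]
tcp_rot: [0.66, 0.751, 0.002, 0.004]
force: [-0.3, -0.7, -0.9]
grip_width: 0.414
grasp_force: 30.3
```

```bash
python3 - <<'E'
from h import *
s=manip.state(); print(s["grip_width"]*85.4)
dest([.433,-.366,.17],-30.7)
E
```

```text
35.396425686672664
alt turn [-1.000e-01  7.000e-01 -1.419e+02]
shift [-258.7 -198.6   15.6] turn [ 0.5  0.1 38.1]
```

Request:
jog_arm:
  motion:
    - [[-259,-198,15],[0,0,38],0]
    - [[-259,-198,15],[0,0,38],0]
    - [[-259,-198,15],[0,0,38],0]
    - [[-259,-198,15],[0,0,38],0]
    - [[-259,-198,15],[0,0,38],0]
    - [[-259,-198,15],[0,0,38],0]
    - [[-259,-198,15],[0,0,38],0]
    - [[-259,-198,15],[0,0,38],0]

```text
clock: 14.32
tool_pos: [0.4315, -0.364, 0.1647]
tcp_rot: [0.868, 0.496, 0.0, -0.0]
force: [-0.6, 0.8, 0.4]
grip_width: 0.415
grasp_force: 30.3
```

```bash
python3 - <<'E'
from h import *
im,i=grab("wrist","w7"); s=manip.state(); print(s["tool_pos"],s["clock"])
b=np.array([.4698,-.3039,.028]);x=np.array([np.cos(-.5363),np.sin(-.5363),0]);y=np.array([-x[1],x[0],0])
P=[b+sx*.046*x+sy*.103*y for sx in(-1,1) for sy in(1,-1)]+[b-.072*y]
print(((proj(i,P)-[100,50])*1.8).round(0))
enl(im,100,50,540,380,1.8,"w7z",.8)
E
```

```text
[ 0.43168133 -0.36393333  0.16481834] 14.375
[[ 296. -122.]
 [ 311.  317.]
 [ 503. -120.]
 [ 482.  318.]
 [ 397.  262.]]
```

View pics/w7z.png

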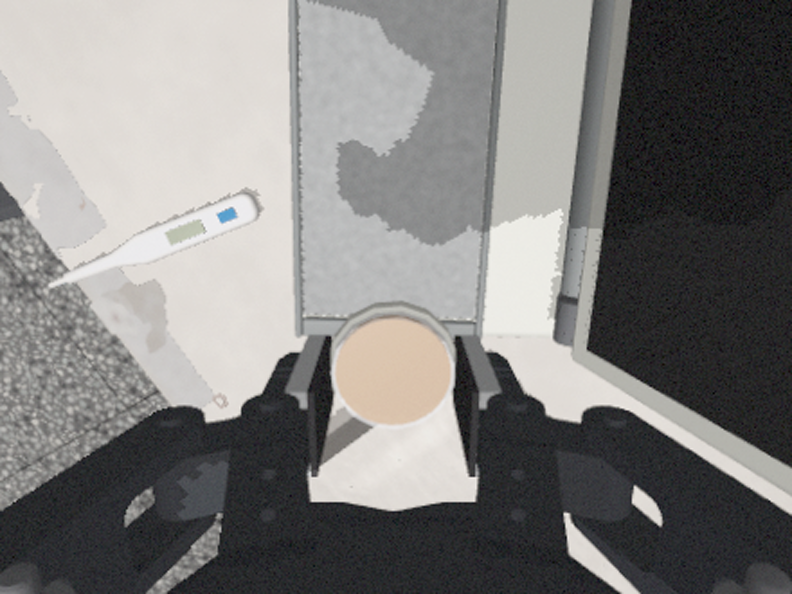

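The panel's lower corners are at crop (305,317) and (477,318), so the bed centre is 3 mm further to bed -x than I had predicted. I'll place the first dish at bed y = -72 mm.

Request:
jog_arm:
  motion:
    - [[-1,-1,60],[0,0,0],0]
    - [[-1,-1,100],[0,0,0],0]
    - [[-1,-1,113],[0,0,0],0]
    - [[-1,-1,118.5],[0,0,0],0]
    - [[-1,-1,118.5],[0,0,0],0]
    - [[-1,-1,118.5],[0,0,0],0]
    - [[-1,-1,118.5],[0,0,0],48]
    - [[-1,-1,118.5],[0,0,0],48]
    - [[-1,-1,118.5],[0,0,0],48]
    - [[-1,-1,90],[0,0,0],48]
    - [[-1,-1,30],[0,0,0],48]
    - [[-1,-1,0],[0,0,0],60]

```text
clock: 15.88
tool_pos: [0.4301, -0.3664, 0.1682]
tcp_rot: [0.868, 0.496, 0.0, 0.002]
force: [0.4, 0.1, 0.4]
grip_width: 0.704
grasp_force: 0.0
```

```bash
python3 - <<'E'
from h import *
amber(.038,[.43,-.364]); dest([.4739,.0032,.20],7.5); print(manip.state()["force"])
E
```

```text
amber [317.5 195.2] (317.5, 195.2) r 16.9 area 899 [[0.4303, -0.3656, 0.038], [0.4302, -0.3657, 0.038]]
alt turn [  0.4  -0.4 141.9]
shift [ 340.9 -151.1  -30.5] turn [  0.3   0.3 -38.1]
[ 0.33095597 -1.07415984  4.60503414]
```

Request:
jog_arm:
  motion:
    - [[341,-151,-30],[0,0,-38],60]
    - [[341,-151,-30],[0,0,-38],60]
    - [[341,-151,-30],[0,0,-38],60]
    - [[341,-151,-30],[0,0,-38],60]
    - [[341,-151,-30],[0,0,-38],60]
    - [[341,-151,-30],[0,0,-38],60]
    - [[341,-151,-30],[0,0,-38],60]
    - [[341,-151,-30],[0,0,-38],60]
    - [[341,-151,-30],[0,0,-38],60]

```text
clock: 17.05
tool_pos: [0.4727, 0.0037, 0.1945]
tcp_rot: [0.66, 0.751, -0.0, -0.0]
force: [-0.2, -0.3, 0.3]
grip_width: 0.699
grasp_force: 0.0
```

```bash
cat >> h.py <<'E'
def white(z=.0095):
    im,i=grab("wrist"); g=cv2.GaussianBlur(cv2.cvtColor(im,cv2.COLOR_BGR2GRAY),(3,3),0)
    c=cv2.HoughCircles(g,cv2.HOUGH_GRADIENT_ALT,1,15,param1=60,param2=.75,minRadius=8,maxRadius=40)
    if c is None: print("none"); return im
    for u,v,r in c[0]: 
        p=toz(i,[(u,v),(u+r,v)],z); print("circle",(u,v,r),p[0].round(4),"R",round(np.hypot(*(p[1]-p[0])[:2]),4))
    return im
E
python3 - <<'E'
from h import *
im=white(); cv2.imwrite("pics/w8.png",im); print(manip.state()["tool_pos"]); dest([.4739,.0032,.018],7.5)
E
```

```text
circle (np.float32(419.0), np.float32(228.0), np.float32(30.134136)) [ 0.5938 -0.0327  0.0095] R 0.0353
circle (np.float32(330.0), np.float32(106.0), np.float32(16.830027)) [0.4734 0.0865 0.0095] R 0.0173
circle (np.float32(584.0), np.float32(138.0), np.float32(22.470764)) [0.7531 0.0924 0.0095] R 0.0267
circle (np.float32(320.0), np.float32(185.0), np.float32(16.802916)) [0.474  0.0028 0.0095] R 0.0185
[0.47273151 0.00362447 0.19451017]
alt turn [  0.    0.  179.8]
shift [ -0.6   1.2 176.5] turn [-0.   0.  -0.2]
```

Request:
jog_arm:
  motion:
    - [[-1,1,60],[0,0,0],56]
    - [[-1,1,120],[0,0,0],56]
    - [[-1,1,160],[0,0,0],56]
    - [[-1,1,176.5],[0,0,0],56]
    - [[-1,1,176.5],[0,0,0],56]
    - [[-1,1,176.5],[0,0,0],0]
    - [[-1,1,176.5],[0,0,0],0]
    - [[-1,1,176.5],[0,0,0],0]
    - [[-1,1,176.5],[0,0,0],0]
    - [[-1,1,120],[0,0,0],0]
    - [[-1,1,60],[0,0,0],0]
    - [[-1,1,0],[0,0,0],0]
    - [[20,10,-60],[0,0,0],0]
    - [[60,20,-105],[0,0,0],0]
    - [[60,20,-105],[0,0,0],0]

```text
clock: 18.98
tool_pos: [0.4865, 0.0687, 0.3052]
tcp_rot: [0.659, 0.752, 0.002, 0.003]
force: [1.0, -0.1, 0.2]
grip_width: 0.409
grasp_force: 30.1
```

```bash
python3 - <<'E'
from h import *
print(manip.state()["grip_width"]*85.4);dest([.548,.278,.272],7.5)
E
```

```text
34.96355025187309
alt turn [  -0.2    0.7 -179.9]
shift [199.4  88.3  33.6] turn [0.5 0.1 0.1]
```

Request:
jog_arm:
  motion:
    - [[60,28,0],[0,0,0],0]
    - [[120,55,0],[0,0,0],0]
    - [[175,80,5],[0,0,0],0]
    - [[199,88,25],[0,0,0],0]
    - [[199,88,33],[0,0,0],0]
    - [[199,88,33],[0,0,0],0]
    - [[199,88,33],[0,0,0],0]
    - [[199,88,33],[0,0,0],50]
    - [[199,88,33],[0,0,0],50]
    - [[199,88,10],[0,0,0],50]
    - [[190,88,-20],[0,0,0],50]
    - [[130,88,-20],[0,0,0],50]
    - [[70,88,-20],[0,0,0],60]
    - [[10,88,-20],[0,0,0],70]
    - [[-50,90,0],[0,0,0],70]
    - [[-110,90,40],[0,0,0],70]
    - [[-166,90,90],[0,0,0],70]
    - [[-166,90,150],[0,0,0],70]
    - [[-166,90,185],[0,0,0],70]
    - [[-166,90,185],[0,0,0],70]

```text
clock: 21.48
tool_pos: [0.5928, -0.0855, 0.111]
tcp_rot: [0.66, 0.751, -0.001, -0.003]
force: [-0.0, 0.7, 0.9]
grip_width: 0.822
grasp_force: 0.0
```

```bash
python3 - <<'E'
from h import *
im=amber(.013,[.597,-.084],.1); cv2.imwrite("pics/w9.png",im); dest([.5955,-.0822,.021],7.5)
E
```

```text
amber [328.5 203.7] (328.4, 203.6) r 19.7 area 1204 [[0.5993, -0.0819, 0.013], [0.5992, -0.0818, 0.013]]
alt turn [-1.000e-01  2.000e-01  1.799e+02]
shift [ 3.4  1.5 93.4] turn [-0.1 -0.1 -0.1]
```

Request:
jog_arm:
  motion:
    - [[3,5,50],[0,0,0],50]
    - [[3,5,70],[0,0,0],50]
    - [[3,5,85],[0,0,0],50]
    - [[3,5,93],[0,0,0],50]
    - [[3,5,93],[0,0,0],50]
    - [[3,5,93],[0,0,0],0]
    - [[3,5,93],[0,0,0],0]
    - [[3,5,93],[0,0,0],0]
    - [[3,5,93],[0,0,0],0]
    - [[3,5,50],[0,0,0],0]
    - [[3,5,-10],[0,0,0],0]
    - [[3,5,-65],[0,0,0],0]
    - [[3,5,-65],[0,0,0],0]

```text
clock: 23.15
tool_pos: [0.6028, -0.0833, 0.1857]
tcp_rot: [0.66, 0.751, 0.002, 0.004]
force: [0.7, 0.5, 0.0]
grip_width: 0.408
grasp_force: 30.0
```

```bash
python3 - <<'E'
from h import *
s=manip.state(); print(s["grip_width"]*85.4)
dest([.4549,-.323,.10],-30.7)
E
```

```text
34.84994055643799
alt turn [-1.000e-01  7.000e-01 -1.419e+02]
shift [-218.1 -178.4   85.2] turn [ 0.5  0.1 38.1]
```

Request:
jog_arm:
  motion:
    - [[-218,-178,20],[0,0,38],0]
    - [[-218,-178,20],[0,0,38],0]
    - [[-218,-178,20],[0,0,38],0]
    - [[-218,-178,20],[0,0,38],0]
    - [[-218,-178,20],[0,0,38],0]
    - [[-218,-178,50],[0,0,38],0]
    - [[-218,-178,80],[0,0,38],0]
    - [[-218,-178,85],[0,0,38],0]
    - [[-218,-178,85],[0,0,38],0]

```text
clock: 24.28
tool_pos: [0.4519, -0.3214, 0.0949]
tcp_rot: [0.868, 0.496, -0.0, -0.0]
force: [-0.6, -0.1, 0.8]
grip_width: 0.409
grasp_force: 30.1
```

```bash
python3 - <<'E'
from h import *
dest([.4549,-.323,.0455],-30.7)
E
```

```text
alt turn [   0.    -0.  -179.9]
shift [ 0.2  3.4 49.4] turn [-0.  -0.   0.1]
```

Request:
jog_arm:
  motion:
    - [[0,3.4,30],[0,0,0],0]
    - [[0,3.4,44],[0,0,0],0]
    - [[0,3.4,49.2],[0,0,0],0]
    - [[0,3.4,49.2],[0,0,0],0]
    - [[0,3.4,49.2],[0,0,0],0]
    - [[0,3.4,49.2],[0,0,0],48]
    - [[0,3.4,49.2],[0,0,0],48]
    - [[0,3.4,49.2],[0,0,0],48]
    - [[0,3.4,20],[0,0,0],48]
    - [[0,3.4,-40],[0,0,0],48]
    - [[0,3.4,-70],[0,0,0],60]

```text
clock: 25.65
tool_pos: [0.4555, -0.3241, 0.1681]
tcp_rot: [0.868, 0.496, 0.0, 0.002]
force: [0.4, -0.2, -0.2]
grip_width: 0.704
grasp_force: 0.0
```

```bash
python3 - <<'E'
from h import *
amber(.038,[.45,-.33],.15); dest([.4734,.0865,.20],7.5)
E
```

```text
amber [317. 195.] (317.0, 195.0) r 17.0 area 893 [[0.4555, -0.323, 0.038], [0.4554, -0.323, 0.038]]
amber [317.1 244.7] (317.1, 244.7) r 16.2 area 794 [[0.4304, -0.3654, 0.038], [0.4305, -0.3655, 0.038]]
alt turn [  0.3  -0.4 141.9]
shift [ 363.  -194.4  -30.7] turn [  0.3   0.3 -38.1]
```

Request:
jog_arm:
  motion:
    - [[363,-194,-30],[0,0,-38],60]
    - [[363,-194,-30],[0,0,-38],60]
    - [[363,-194,-30],[0,0,-38],60]
    - [[363,-194,-30],[0,0,-38],60]
    - [[363,-194,-30],[0,0,-38],60]
    - [[363,-194,-30],[0,0,-38],60]
    - [[363,-194,-30],[0,0,-38],60]
    - [[363,-194,-30],[0,0,-38],60]
    - [[363,-194,-30],[0,0,-38],60]
    - [[363,-194,-30],[0,0,-38],60]

```text
clock: 26.95
tool_pos: [0.4724, 0.0869, 0.1945]
tcp_rot: [0.66, 0.751, -0.0, -0.0]
force: [0.2, -0.3, -1.1]
grip_width: 0.705
grasp_force: 0.0
```

```bash
python3 - <<'E'
from h import *
im=white(); cv2.imwrite("pics/w10.png",im); print(manip.state()["tool_pos"]); dest([.4734,.0865,.018],7.5)
E
```

```text
circle (np.float32(318.0), np.float32(97.0), np.float32(16.865616)) [0.4597 0.1768 0.0095] R 0.0172
circle (np.float32(605.0), np.float32(238.0), np.float32(25.654505)) [0.8247 0.066  0.0095] R 0.0347
circle (np.float32(551.0), np.float32(211.0), np.float32(19.231907)) [0.7433 0.0902 0.0095] R 0.0238
circle (np.float32(319.0), np.float32(186.0), np.float32(16.31496)) [0.4727 0.0847 0.0095] R 0.018
circle (np.float32(442.0), np.float32(360.0), np.float32(16.888903)) [ 0.6684 -0.1319  0.0095] R 0.0233
[0.47242614 0.08687426 0.19462025]
alt turn [  0.    0.  179.8]
shift [ -0.5   1.  176.6] turn [-0.   0.  -0.2]
```

Request:
jog_arm:
  motion:
    - [[-2,0.5,60],[0,0,0],56]
    - [[-2,0.5,120],[0,0,0],56]
    - [[-2,0.5,160],[0,0,0],56]
    - [[-2,0.5,176.5],[0,0,0],56]
    - [[-2,0.5,176.5],[0,0,0],56]
    - [[-2,0.5,176.5],[0,0,0],0]
    - [[-2,0.5,176.5],[0,0,0],0]
    - [[-2,0.5,176.5],[0,0,0],0]
    - [[-2,0.5,176.5],[0,0,0],0]
    - [[-2,0.5,120],[0,0,0],0]
    - [[-2,0.5,60],[0,0,0],0]
    - [[-2,0.5,0],[0,0,0],0]
    - [[0,0,-60],[0,0,0],0]
    - [[40,15,-110],[0,0,0],0]
    - [[60,20,-110],[0,0,0],0]
    - [[60,20,-110],[0,0,0],0]

```text
clock: 29.0
tool_pos: [0.4848, 0.1511, 0.3064]
tcp_rot: [0.659, 0.752, 0.001, 0.001]
force: [-0.3, -0.9, -0.7]
grip_width: 0.411
grasp_force: 30.1
```

```bash
python3 - <<'E'
from h import *
print(manip.state()["grip_width"]*85.4);dest([.548,.278,.272],7.5);dest([.5965,-.083,.115],7.5)
E
```

```text
35.10806956846924
alt turn [  -0.     0.2 -179.9]
shift [117.5  79.2  34.6] turn [0.1 0.  0.1]
alt turn [  -0.     0.2 -179.9]
shift [-246.7   79.4  191.7] turn [0.1 0.  0.1]
```

Request:
jog_arm:
  motion:
    - [[50,35,0],[0,0,0],0]
    - [[100,70,5],[0,0,0],0]
    - [[117,79,25],[0,0,0],0]
    - [[117,79,34],[0,0,0],0]
    - [[117,79,34],[0,0,0],0]
    - [[117,79,34],[0,0,0],0]
    - [[117,79,34],[0,0,0],50]
    - [[117,79,34],[0,0,0],50]
    - [[117,79,10],[0,0,0],50]
    - [[105,79,-20],[0,0,0],50]
    - [[50,79,-20],[0,0,0],50]
    - [[-10,79,-20],[0,0,0],60]
    - [[-70,79,-10],[0,0,0],70]
    - [[-130,79,20],[0,0,0],70]
    - [[-190,79,60],[0,0,0],70]
    - [[-246,79,110],[0,0,0],70]
    - [[-246,79,165],[0,0,0],70]
    - [[-246,79,191],[0,0,0],70]
    - [[-246,79,191],[0,0,0],70]

```text
clock: 31.38
tool_pos: [0.5924, -0.0834, 0.1108]
tcp_rot: [0.66, 0.751, -0.001, -0.003]
force: [-0.1, -0.8, 0.5]
grip_width: 0.818
grasp_force: 0.0
```

```bash
python3 - <<'E'
from h import *
im=amber(.013,[.597,-.084],.1); cv2.imwrite("pics/w11.png",im); dest([.5955,-.0822,.021],7.5)
E
```

```text
amber [353.4 183.8] (353.5, 183.9) r 20.4 area 1268 [[0.6162, -0.061, 0.013], [0.6163, -0.0611, 0.013]]
alt turn [-1.000e-01  1.000e-01  1.799e+02]
shift [ 1.1  1.8 92.7] turn [-0.1 -0.  -0.1]
```

```bash
python3 - <<'E'
from h import *
enl(cv2.imread("pics/w11.png"),240,80,440,240,3,"w11z",.8)
E
```

```text
(no output)
```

View pics/w11z.png

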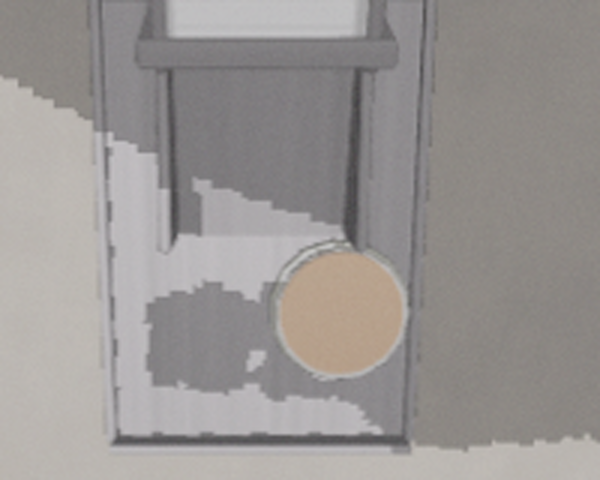

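The dish lies flat and lid-down at crop (341,313), touching a rail's end and the tray's side edge. The pads still clear the rail, so I'll grip slightly higher here.

Request:
jog_arm:
  motion:
    - [[18.5,25,20],[0,0,0],48]
    - [[18.5,25,50],[0,0,0],48]
    - [[18.5,25,50],[0,0,0],48]
    - [[18.5,25,70],[0,0,0],48]
    - [[18.5,25,84],[0,0,0],48]
    - [[18.5,25,90],[0,0,0],48]
    - [[18.5,25,90],[0,0,0],48]
    - [[18.5,25,90],[0,0,0],0]
    - [[18.5,25,90],[0,0,0],0]
    - [[18.5,25,90],[0,0,0],0]
    - [[18.5,25,90],[0,0,0],0]

```text
clock: 32.8
tool_pos: [0.6175, -0.0623, 0.0244]
tcp_rot: [0.66, 0.751, 0.0, 0.001]
force: [-0.1, 0.1, 5.3]
grip_width: 0.404
grasp_force: 30.4
```

```bash
python3 - <<'E'
from h import *
im=amber(.014,[.616,-.061],.05); s=manip.state();print(s["force"],s["grip_width"]*85.4)
E
```

```text
amber [317.8 251.3] (317.7, 251.5) r 30.8 area 2772 [[0.6161, -0.0605, 0.014], [0.6161, -0.0606, 0.014]]
[ 0.27472718 -1.24502914  4.69210869] 35.084296027841916
```

Request:
jog_arm:
  motion:
    - [[0,0,-40],[0,0,0],0]
    - [[0,0,-100],[0,0,0],0]
    - [[0,0,-160],[0,0,0],0]
    - [[0,0,-160],[0,0,0],0]

```text
clock: 33.35
tool_pos: [0.6195, -0.0629, 0.1896]
tcp_rot: [0.66, 0.752, 0.002, 0.004]
force: [0.4, 0.4, -1.2]
grip_width: 0.41
grasp_force: 30.2
```

```bash
python3 - <<'E'
from h import *
dest([.4795,-.2818,.10],-30.7)
E
```

```text
alt turn [-1.000e-01  6.000e-01 -1.419e+02]
shift [-198.6 -167.9   89. ] turn [ 0.5  0.1 38.1]
```

Request:
jog_arm:
  motion:
    - [[-199,-168,20],[0,0,38],0]
    - [[-199,-168,20],[0,0,38],0]
    - [[-199,-168,20],[0,0,38],0]
    - [[-199,-168,20],[0,0,38],0]
    - [[-199,-168,20],[0,0,38],0]
    - [[-199,-168,50],[0,0,38],0]
    - [[-199,-168,80],[0,0,38],0]
    - [[-199,-168,86],[0,0,38],0]
    - [[-199,-168,86],[0,0,38],0]

```text
clock: 34.48
tool_pos: [0.4763, -0.2807, 0.0978]
tcp_rot: [0.868, 0.496, -0.0, -0.0]
force: [0.3, -0.4, 0.2]
grip_width: 0.407
grasp_force: 30.2
```

```bash
python3 - <<'E'
from h import *
dest([.4795,-.2818,.0485],-30.7)
E
```

```text
alt turn [ 0.000e+00 -1.000e-01 -1.798e+02]
shift [ 0.7  3.3 49.3] turn [-0.  -0.   0.2]
```

Request:
jog_arm:
  motion:
    - [[-0.5,3.3,30],[0,0,0],0]
    - [[-0.5,3.3,44],[0,0,0],0]
    - [[-0.5,3.3,49.5],[0,0,0],0]
    - [[-0.5,3.3,49.5],[0,0,0],0]
    - [[-0.5,3.3,49.5],[0,0,0],0]
    - [[-0.5,3.3,49.5],[0,0,0],48]
    - [[-0.5,3.3,49.5],[0,0,0],48]
    - [[-0.5,3.3,49.5],[0,0,0],48]
    - [[-0.5,3.3,20],[0,0,0],48]
    - [[-0.5,3.3,-40],[0,0,0],48]
    - [[-0.5,3.3,-70],[0,0,0],60]

```text
clock: 35.85
tool_pos: [0.4795, -0.2841, 0.1712]
tcp_rot: [0.868, 0.496, 0.0, 0.002]
force: [0.9, -0.1, 0.7]
grip_width: 0.702
grasp_force: 0.0
```

```bash
python3 - <<'E'
from h import *
amber(.038,[.45,-.33],.15); dest([.4597,.1768,.20],7.5)
E
```

```text
amber [316.9 193.9] (316.8, 194.0) r 16.8 area 880 [[0.4796, -0.2826, 0.038], [0.4794, -0.2826, 0.038]]
amber [316.7 240.6] (316.7, 240.5) r 16.1 area 784 [[0.4556, -0.3226, 0.038], [0.4557, -0.3226, 0.038]]
amber [316.8 285.5] (316.8, 285.6) r 15.3 area 699 [[0.4306, -0.3652, 0.038], [0.4305, -0.3653, 0.038]]
alt turn [  0.3  -0.5 141.9]
shift [ 387.  -252.4  -28. ] turn [  0.4   0.2 -38.1]
```

Request:
jog_arm:
  motion:
    - [[387,-252,-28],[0,0,-38],60]
    - [[387,-252,-28],[0,0,-38],60]
    - [[387,-252,-28],[0,0,-38],60]
    - [[387,-252,-28],[0,0,-38],60]
    - [[387,-252,-28],[0,0,-38],60]
    - [[387,-252,-28],[0,0,-38],60]
    - [[387,-252,-28],[0,0,-38],60]
    - [[387,-252,-28],[0,0,-38],60]
    - [[387,-252,-28],[0,0,-38],60]
    - [[387,-252,-28],[0,0,-38],60]
    - [[387,-252,-28],[0,0,-38],60]

```text
clock: 37.28
tool_pos: [0.4587, 0.177, 0.1956]
tcp_rot: [0.66, 0.751, -0.0, 0.0]
force: [-0.5, 0.3, 0.6]
grip_width: 0.7
grasp_force: 0.0
```

```bash
python3 - <<'E'
from h import *
im=white(); cv2.imwrite("pics/w12.png",im); print(manip.state()["tool_pos"]); dest([.4597,.1768,.018],7.5)
enl(im,120,0,520,300,2,"w12z",.8)
E
```

```text
circle (np.float32(521.0), np.float32(258.0), np.float32(31.179739)) [0.7139 0.1177 0.0095] R 0.04
circle (np.float32(321.0), np.float32(186.0), np.float32(14.837334)) [0.4613 0.1748 0.0095] R 0.0164
circle (np.float32(486.0), np.float32(218.0), np.float32(21.758665)) [0.6555 0.162  0.0095] R 0.026
circle (np.float32(571.0), np.float32(315.0), np.float32(26.646809)) [0.8105 0.0456 0.0095] R 0.0386
circle (np.float32(487.0), np.float32(62.0), np.float32(14.762278)) [0.6109 0.3237 0.0095] R 0.0154
circle (np.float32(459.0), np.float32(101.0), np.float32(12.082234)) [0.5914 0.2828 0.0095] R 0.0128
circle (np.float32(630.0), np.float32(356.0), np.float32(14.6721325)) [ 0.9307 -0.013   0.0095] R 0.0245
circle (np.float32(379.0), np.float32(100.0), np.float32(10.357526)) [0.5086 0.2723 0.0095] R 0.0107
[0.45875022 0.17701531 0.19567174]
alt turn [  0.    0.  179.8]
shift [ -0.3   0.9 177.7] turn [-0.   0.  -0.2]
```

View pics/w12z.png

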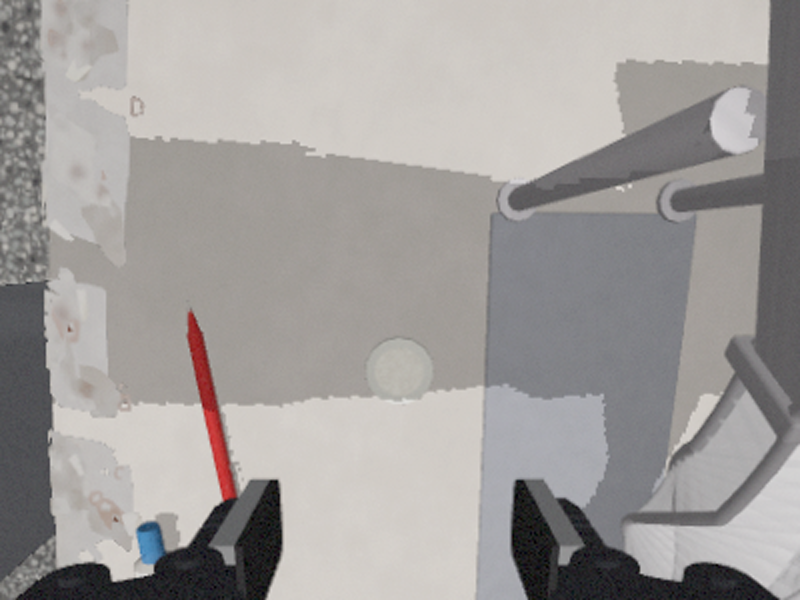

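The last dish is in place at crop (399,369). The chute's leg at (515,200) is clear of the descent.

Request:
jog_arm:
  motion:
    - [[-0.8,1,60],[0,0,0],56]
    - [[-0.8,1,120],[0,0,0],56]
    - [[-0.8,1,160],[0,0,0],56]
    - [[-0.8,1,177.5],[0,0,0],56]
    - [[-0.8,1,177.5],[0,0,0],56]
    - [[-0.8,1,177.5],[0,0,0],0]
    - [[-0.8,1,177.5],[0,0,0],0]
    - [[-0.8,1,177.5],[0,0,0],0]
    - [[-0.8,1,177.5],[0,0,0],0]
    - [[-0.8,1,120],[0,0,0],0]
    - [[-0.8,1,60],[0,0,0],0]
    - [[-0.8,1,0],[0,0,0],0]
    - [[0,0,-60],[0,0,0],0]
    - [[0,0,-110],[0,0,0],0]
    - [[0,15,-110],[0,0,0],0]
    - [[0,15,-110],[0,0,0],0]

```text
clock: 39.33
tool_pos: [0.4741, 0.18, 0.3068]
tcp_rot: [0.66, 0.751, 0.001, 0.001]
force: [0.0, -0.3, -1.0]
grip_width: 0.408
grasp_force: 30.1
```

```bash
python3 - <<'E'
from h import *
print(manip.state()["grip_width"]*85.4);dest([.548,.278,.272],7.5);dest([.5965,-.083,.115],7.5)
E
```

```text
34.81018554601688
alt turn [  0.   -0.2 179.9]
shift [87.6 85.9 35. ] turn [ 0.1  0.  -0.1]
alt turn [  0.   -0.2 179.9]
shift [-276.6   87.   192. ] turn [ 0.1  0.  -0.1]
```

Request:
jog_arm:
  motion:
    - [[44,43,0],[0,0,0],0]
    - [[80,78,5],[0,0,0],0]
    - [[87.5,86,25],[0,0,0],0]
    - [[87.5,86,34.5],[0,0,0],0]
    - [[87.5,86,34.5],[0,0,0],0]
    - [[87.5,86,34.5],[0,0,0],0]
    - [[87.5,86,34.5],[0,0,0],50]
    - [[87.5,86,34.5],[0,0,0],50]
    - [[87.5,86,10],[0,0,0],50]
    - [[75,86,-20],[0,0,0],50]
    - [[20,86,-20],[0,0,0],50]
    - [[-40,86,-20],[0,0,0],60]
    - [[-100,86,-10],[0,0,0],70]
    - [[-160,86,20],[0,0,0],70]
    - [[-220,87,60],[0,0,0],70]
    - [[-276,87,110],[0,0,0],70]
    - [[-276,87,165],[0,0,0],70]
    - [[-276,87,191],[0,0,0],70]
    - [[-276,87,191],[0,0,0],70]

```text
clock: 41.7
tool_pos: [0.5932, -0.0821, 0.1118]
tcp_rot: [0.66, 0.751, -0.001, -0.003]
force: [-0.5, -0.0, 1.1]
grip_width: 0.816
grasp_force: 0.0
```

```bash
python3 - <<'E'
from h import *
im=amber(.013,[.597,-.084],.1); cv2.imwrite("pics/w13.png",im); dest([.5955,-.0822,.021],7.5)
E
```

```text
amber [328.4 207.4] (328.4, 207.3) r 19.6 area 1178 [[0.6002, -0.0818, 0.013], [0.6002, -0.0817, 0.013]]
alt turn [-1.000e-01  1.000e-01  1.799e+02]
shift [-0.1  0.9 93.7] turn [-0.1 -0.  -0.1]
```

Request:
jog_arm:
  motion:
    - [[0,5.5,50],[0,0,0],50]
    - [[0,5.5,70],[0,0,0],50]
    - [[0,5.5,85],[0,0,0],50]
    - [[0,5.5,93],[0,0,0],50]
    - [[0,5.5,93],[0,0,0],50]
    - [[0,5.5,93],[0,0,0],0]
    - [[0,5.5,93],[0,0,0],0]
    - [[0,5.5,93],[0,0,0],0]
    - [[0,5.5,93],[0,0,0],0]
    - [[0,5.5,50],[0,0,0],0]
    - [[0,5.5,-10],[0,0,0],0]
    - [[0,5.5,-65],[0,0,0],0]
    - [[0,5.5,-65],[0,0,0],0]

```text
clock: 43.38
tool_pos: [0.6035, -0.0827, 0.1857]
tcp_rot: [0.66, 0.751, 0.002, 0.004]
force: [-0.4, -0.2, -0.4]
grip_width: 0.412
grasp_force: 30.0
```

```bash
python3 - <<'E'
from h import *
s=manip.state(); print(s["grip_width"]*85.4)
dest([.504,-.2405,.10],-30.7)
E
```

```text
35.20988718142309
alt turn [-1.000e-01  7.000e-01 -1.419e+02]
shift [-143.2 -119.8   85.4] turn [ 0.5  0.1 38.1]
```

Request:
jog_arm:
  motion:
    - [[-143,-119,20],[0,0,38],0]
    - [[-143,-119,20],[0,0,38],0]
    - [[-143,-119,20],[0,0,38],0]
    - [[-143,-119,20],[0,0,38],0]
    - [[-143,-119,20],[0,0,38],0]
    - [[-143,-119,50],[0,0,38],0]
    - [[-143,-119,78],[0,0,38],0]
    - [[-143,-119,82],[0,0,38],0]
    - [[-143,-119,82],[0,0,38],0]

```text
clock: 44.5
tool_pos: [0.5017, -0.2385, 0.0982]
tcp_rot: [0.868, 0.497, -0.0, 0.0]
force: [-0.1, 0.4, -0.1]
grip_width: 0.41
grasp_force: 30.1
```

```bash
python3 - <<'E'
from h import *
dest([.504,-.2405,.0455],-30.7)
E
```

```text
alt turn [  -0.     0.  -179.7]
shift [-0.6  3.  52.7] turn [0.  0.  0.3]
```

Request:
jog_arm:
  motion:
    - [[-0.5,3,30],[0,0,0],0]
    - [[-0.5,3,46],[0,0,0],0]
    - [[-0.5,3,52.5],[0,0,0],0]
    - [[-0.5,3,52.5],[0,0,0],0]
    - [[-0.5,3,52.5],[0,0,0],0]
    - [[-0.5,3,52.5],[0,0,0],48]
    - [[-0.5,3,52.5],[0,0,0],48]
    - [[-0.5,3,52.5],[0,0,0],48]
    - [[-0.5,3,20],[0,0,0],48]
    - [[-0.5,3,-40],[0,0,0],48]
    - [[-40,-20,-80],[0,0,0],60]
    - [[-80,-30,-80],[0,0,0],60]
    - [[-80,-30,-80],[0,0,0],60]

```text
clock: 46.12
tool_pos: [0.4337, -0.2944, 0.1785]
tcp_rot: [0.869, 0.494, -0.0, 0.001]
force: [-0.3, 0.4, -0.1]
grip_width: 0.702
grasp_force: 0.0
```

```bash
python3 - <<'E'
from h import *
im=amber(.038,[.46,-.30],.2); enl(im,140,20,500,290,2.2,"fin",.8)
E
```

```text
amber [355.5 103.2] (355.6, 103.3) r 18.9 area 1058 [[0.5039, -0.241, 0.038], [0.5038, -0.2411, 0.038]]
amber [354.2 158.1] (354.1, 158.1) r 17.2 area 922 [[0.4795, -0.2827, 0.038], [0.4794, -0.2826, 0.038]]
amber [352.3 206.7] (352.3, 206.7) r 16.3 area 818 [[0.4554, -0.3227, 0.038], [0.4554, -0.3227, 0.038]]
amber [350.9 253.5] (350.9, 253.6) r 15.4 area 725 [[0.4303, -0.3652, 0.038], [0.4303, -0.3654, 0.038]]
```

View pics/fin.png

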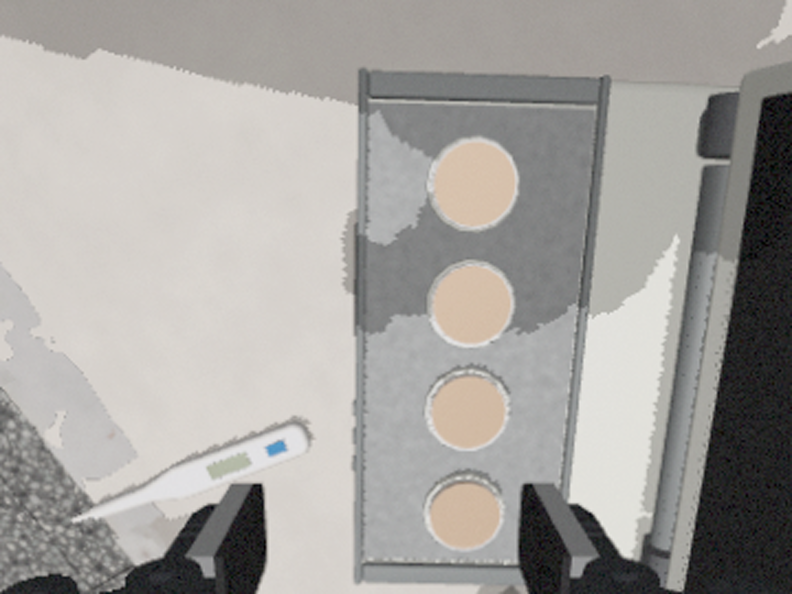

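All four dishes lie lid-down and evenly spaced on the panel, at crop (473,184), (471,304), (467,411) and (464,515). The screen is still up, so I'm handing the job in.

```bash
python3 -c "
from rig import manip
print(manip.sign_off())"
```

```text
the job is handed in; nothing more can be done
None
```

I've handed the job in after about 46 s on the robot's clock: the screen was raised to about 110° (109.6° by my measurement), all four dishes lie lid-down on the light panel about 48 mm apart, and the arm never went near either bottle; the sign-off gave no verdict.

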